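# Lay the egg tray and the tea tray

### The arm

A 6-joint arm with a two-finger parallel gripper is mounted at the origin on the work surface. World frame = base frame: x ahead of the robot, y to its left, z up, the work surface at z = 0. Lengths are in mm, angles in rad, forces in N, time in s.
With the tool pointing down it reaches from about 350 to 975 mm from the base axis. Payload 7.1 kg.
Tool frame: the origin (TCP) lies on the front face of the gripper's body, between the roots of the fingers; the fingertips stand 80 mm ahead of it and the grasp point (between the pads) lies 61 mm ahead of it; z points along the fingers, y is the line along which they close (so a half turn about z gives the same grasp; the last joint's range is limited). The gripper opens to 88 mm and grips with 3 to 60 N. Pads are 20 mm wide; open, the fingers measure 115 mm over their backs; the gripper's body (75 mm by 178 mm) begins 61 mm behind the grasp point.
Start: joints at [-0.019, 0.423, 1.63, -0, 1.089, -0.019], TCP at [624.984, 0.026, 302.675] pointing down, gripper open.
Joint ranges: [-3, 3], [-0.9, 2.11], [0.09, 2.58], [-1.31, 4.45], [0.11, 2.69], [-2.54, 2.54]. Speed limits (rad/s): [2.39, 2.39, 3.01, 3.14, 3.14, 3.14].

### API

Orientations are given as a rotation vector (axis times angle).
In Python, from workcell import readout, vision, close_job gives the robot as it stands.
- The arm moves only by the tool servo_tool, never from a script. Its argument "plan" is a list that holds one entry, the list of rows, each a list of 7 numbers: the gripper command: -1 is fully open, 1 is shut, values between are in proportion, then the shift along the world's x, y, z in units of 40 mm (1.0 is 40 mm), then the turn, a rotation vector about the world's x, y, z in units of 5 degrees (1.0 is 5 degrees). A call has 1 to 5 rows; each row shifts and turns the commanded pose from where the row before left it; what a row does not reach is not made up. A row lasts 1/12 s, in which the tool goes at most 41.7 mm and 7.16 degrees, less where a joint would pass 70% of its speed; a pose out of reach is approached as far as the arm can. A call is refused whole if a number of a shift passes 1 or a number of a turn 1, either way. A call with a gripper value outside its range is refused whole. The fingers move at their own pace and stop on an object; the grip force is fixed at half the most. Time passes only in rows, so rows that do not move let the fingers close. It gives the time, the measured TCP pose, the force, the opening and the grip force at its end, in the units of the state.
- readout.get_obs(): the state, without advancing time (a new reading comes with each control period).
- vision.get_image(name): name is "scene" or "side" or "wrist"; returns the picture (420x560x3 uint8, red, green, blue); there is no depth.
- vision.camera_params(name): a dict with "fx", "fy", "cx", "cy" (pixels), "rvec" (rotation vector, rad) and "tvec" (3), from world to camera coordinates, as OpenCV has them; the wrist camera has in their place "hand_eye" (4x4, takes a point from camera to tool coordinates, whose origin is the TCP and whose axes are the flange's). Camera axes: x right, y down, z forward; pixel columns grow to the right and rows downward; lengths in mm; the calibration is good to about 2 mm. A picture is of the moment at which its call begins: read the wrist's pose just before it. camera_params takes no time and is no camera call.
- close_job(): hands the job in; it is judged then, once.
The state is a dict: "t": time; "qpos": joint angles; "qvel": joint speeds; "joint_torque": joint torques, N m; "ee_pos": TCP position; "orientation": TCP orientation; "ft_force": force on the tool from outside, world axes, zero at the start; "moment": the same for the moment, N m; "width": finger opening in mm; "grasp_force": force on a finger pad.
Only numpy, scipy, OpenCV 4.12 (cv2) and the standard library are available. Lean on these libraries where they do the work, as an engineer would, in place of code of your own. Each camera call takes 0.05 s, during which the arm holds its last target. There are 200 camera calls.

### The job

Lay the two wooden trays for the guests: on the long tray the egg cup goes in the middle well, with the salt mill and the squat jam jar in the wells either side of it (either way round); on the short tray go the cream jug and the sugar pot, one in each well. Set each thing down upright into its well, flat on the well's floor, without letting it drop. Leave the slim honey jar, the mug and the soap bottle where they stand.

Things in the scene. Friction and masses are not known exactly. Their poses are not given: they have to be found in the camera images.
- long_tray: Light wooden tray board, 90 x 274 x 16 mm, with three round wells in a row. It lies flat, held fast on the counter, right or left of the short tray and a little turned. Origin at the centre of its underside; its y axis runs along the row, z up. Well centres at y = -88, 0 and +88 mm (x = 0); each well is 70 mm wide and 6 mm deep, its flat floor 10 mm above the counter, the board's top 16 mm above the counter.
- short_tray: Light wooden tray board, 90 x 186 x 16 mm, with two round wells in a row. It lies flat, held fast on the counter, a little turned. Origin at the centre of its underside; its y axis runs along the row, z up. Well centres at y = -44 and +44 mm (x = 0); each well is 70 mm wide and 6 mm deep, its flat floor 10 mm above the counter, the board's top 16 mm above the counter.
- egg_cup: White china egg cup holding a light brown egg (one piece), 82 mm high over all. Foot 42 mm across, narrow stem, straight round cup 45 mm across from 34 to 58 mm above its underside, above it the egg. Grip the cup at about 46 mm above its underside, any direction. About 0.13 kg. Origin at the centre of its underside, z up.
- salt_mill: Small turned wooden salt mill with a steel button on top, 90 mm high. Foot 44 mm across, straight round body 40 mm across from 14 to 56 mm above its underside, then a neck and a head 40 mm across. Grip the body at about 40 mm above its underside, any direction. About 0.12 kg. Origin at the centre of its underside, z up.
- jam_jar: Squat jar of dark red jam with a paper band and a flat steel lid, round, 52 mm across and 56 mm high. Grip it at about 36 mm above its underside, any direction. About 0.18 kg. Origin at the centre of its underside, z up.
- cream_jug: Small white open china jug, empty, 62 mm high, round body 46 mm across (48 mm at the rim), with a loop handle that stands out to 43 mm from the centre on its +y side and a small spout on its -y side. Grip the body with the fingers on its -x and +x sides, at about 38 mm above its underside. About 0.17 kg. Origin at the centre of its underside, z up.
- sugar_pot: White china sugar pot with its lid on (one piece): round straight body 52 mm across up to 50 mm, a domed lid and a small knob, 72 mm high over all, no handle. Grip the body at about 36 mm above its underside, any direction. About 0.2 kg. Origin at the centre of its underside, z up.
- honey_jar: Slim jar of amber honey with a paper band and a flat steel lid, round, 38 mm across and 90 mm high. Stands among the stock and is not wanted: leave it alone. Origin at the centre of its underside, z up.
- mug: Blue mug, 80 mm across and 90 mm high, handle on its +y side, standing to one side. Leave it alone. Origin at the centre of its underside, z up.
- soap_bottle: Brown soap bottle with a paper label and a black pump, 64 mm across, 163 mm high, standing to one side. Leave it alone. Origin at the centre of its underside, z up.
Mind the look-alikes: they are no part of the job. Leave any yellow look-alike of the sugar_pot alone.

How it is judged:
By the outcome, as a careful person would: the job done as asked, in the order asked, and still so for the second after the job is handed in, with the robot touching nothing.
It also fails if it takes over 112 s, if anything falls off the work surface, if the arm or the gripper's body presses on something with over 40 N, if the wrist force passes 120 N, or if a joint passes its speed limit or range.

## Working session

There is one attempt and no reset: what is moved stays moved. The work goes in short steps, Python scripts to look and compute and a tool call to move; the robot and the scene stay as the last step left them, time stands still between calls to the robot, and variables do not carry over. Pictures are saved under pics/ and viewed, at most 14 in all, crops included, and the job is handed in when it is done.

Besides the shell and the picture viewer there is one more tool, called after "Call:" as name(argument=value, ...), one argument or row to a line, values as JSON. servo_tool: Moves the arm, as the interface text tells. Its arguments: {"type":"object","properties":{"plan":{"type":"array"}},"required":["plan"]}

```bash
mkdir -p pics; ls; python3 - <<'E'
from workcell import readout, vision
import cv2
for n in("scene","side","wrist"):
    print(n,vision.camera_params(n))
o=readout.get_obs();print(o)
for n in("scene","side","wrist"):
    cv2.imwrite(f"pics/{n}0.png",vision.get_image(n)[:,:,::-1])
a=cv2.imread("pics/scene0.png");cv2.imwrite("pics/scene0b.png",cv2.resize(a,(800,600),interpolation=cv2.INTER_CUBIC))
a=cv2.imread("pics/side0.png");cv2.imwrite("pics/side0b.png",cv2.resize(a,(800,600),interpolation=cv2.INTER_CUBIC))
E
```

```text
pics
scene {'fx': 524.455178039031, 'fy': 524.455178039031, 'cx': 274.758118323426, 'cy': 207.1523035334008, 'rvec': array([ 2.1657045 ,  0.53671695, -0.28005994]), 'tvec': array([-444.87845274, -123.67372152, 1947.46683761])}
side {'fx': 430.4988662755249, 'fy': 430.4988662755249, 'cx': 278.803478801283, 'cy': 208.2811888493576, 'rvec': array([ 0.28592959, -2.81668506,  1.12142601]), 'tvec': array([ 481.8463782 ,   91.77079122, 1116.99716224])}
wrist {'fx': 363.8808856366345, 'fy': 363.8808856366345, 'cx': 277.6141868962971, 'cy': 209.50677049498825, 'hand_eye': array([[-9.14263395e-05, -9.58776437e-01, -2.84161459e-01,
         7.84714956e+01],
       [ 9.99999756e-01,  1.09130205e-04, -6.89952068e-04,
        -1.09832123e+00],
       [ 6.92520384e-04, -2.84161453e-01,  9.58776193e-01,
        -8.32708136e+01],
       [ 0.00000000e+00,  0.00000000e+00,  0.00000000e+00,
         1.00000000e+00]])}
{'t': 0.0, 'qpos': array([-1.90062371e-02,  4.23803880e-01,  1.63068245e+00,  2.24790641e-06,
        1.08861725e+00, -1.89895179e-02]), 'qvel': array([-3.68141008e-04, -7.24764208e-04,  1.59190175e-04, -5.86145129e-05,
        1.15888537e-03, -6.21172571e-04]), 'joint_torque': array([ 1.28069914e-03, -5.44622147e+01, -2.73670936e+01,  6.42951974e-02,
        2.27214623e-02, -1.51321510e-04]), 'ee_pos': array([6.24563818e+02, 3.05695285e-02, 3.01927659e+02]), 'orientation': array([-2.22069023e+00, -2.22065079e+00,  1.64320956e-03]), 'ft_force': array([-0.12763492, -0.0276353 ,  0.43076746]), 'moment': array([ 0.00275785,  0.01728452, -0.06052929]), 'grasp_force': 0.0, 'width': 87.50086756910233}
```

View pics/scene0b.png

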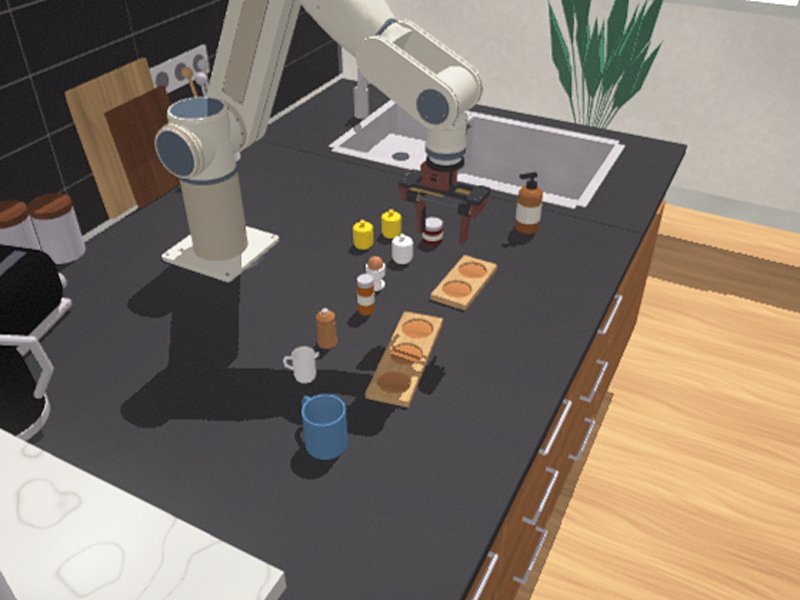

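View pics/side0b.png

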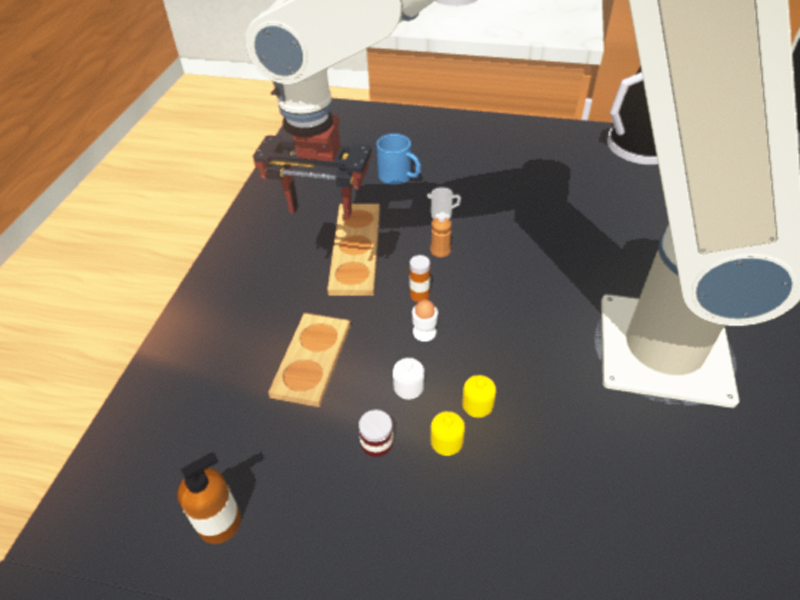

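View pics/wrist0.png

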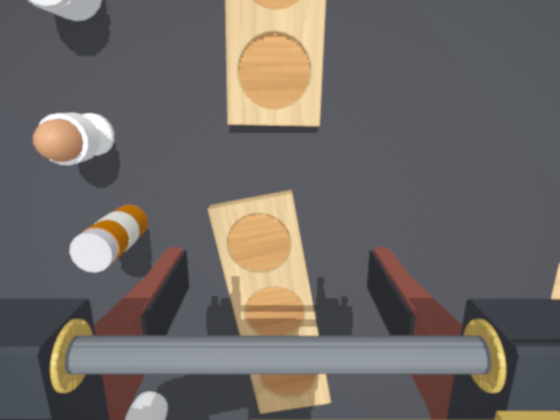

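Pictures seen (scene, 800-px scale): mug (325,427), jug (302,365), mill (326,328), honey (365,295; white lid, slim), egg cup (375,272), white sugar pot (402,248), yellow look-alikes (363,235) and (391,223), jam (432,231; dark red, squat), soap (529,207). The short tray has wells at (457,289) and (473,269), the long tray at (417,328), (406,352) and (394,381). In the side picture the same things are clear of the gripper.

The confusable pairs are honey/jam, honey/mill, and the yellow pots/white pot. I choose the white pot, the squat dark red jar and the mill with the steel button.

```bash
cat > h.py <<'E'
import numpy as np, cv2
from workcell import readout, vision
from scipy.spatial.transform import Rotation as R
def cam(n,o=None):
    p=vision.camera_params(n); K=np.array([[p['fx'],0,p['cx']],[0,p['fy'],p['cy']],[0,0,1]])
    if n=='wrist':
        T=np.eye(4);T[:3,:3]=R.from_rotvec(o['orientation']).as_matrix();T[:3,3]=o['ee_pos']
        M=np.linalg.inv(T@p['hand_eye']);return K,M[:3,:3],M[:3,3]
    return K,R.from_rotvec(p['rvec']).as_matrix(),p['tvec']
def plane(c,uv,z):
    K,Rm,t=c; uv=np.atleast_2d(uv)
    d=(Rm.T@np.linalg.inv(K)@np.c_[uv,np.ones(len(uv))].T).T; C=-Rm.T@t
    return C+d*((z-C[2])/d[:,2:])
def tri(c1,a,c2,b):
    P=[c[0]@np.c_[c[1],c[2]] for c in(c1,c2)]
    X=cv2.triangulatePoints(P[0],P[1],np.float64(a).reshape(2,1),np.float64(b).reshape(2,1)).ravel();X=X[:3]/X[3]
    def pr(c,X): q=c[0]@(c[1]@X+c[2]);return q[:2]/q[2]
    return X,np.hypot(*(pr(c1,X)-a)),np.hypot(*(pr(c2,X)-b))
def blob(im,seed,th=80):
    m=np.uint8(im.max(2)>th); n,l,s,c=cv2.connectedComponentsWithStats(m)
    x,y=map(int,seed); k=l[y,x]
    if k==0:
        w=l[y-4:y+5,x-4:x+5];w=w[w>0];k=np.bincount(w).argmax() if len(w) else 0
    return s[k],l==k
E
python3 - <<'E'
from h import *
im={n:cv2.imread(f'pics/{n}0.png') for n in('scene','side')}
c={n:cam(n) for n in im}
seeds=dict(egg=((375,272),(425,320)),mill=((326,328),(441,238)),jam=((432,231),(376,432)),jug=((304,366),(441,205)),sugar=((402,250),(408,380)),honey=((365,290),(420,278)),mug=((325,430),(392,160)),y1=((363,236),(479,397)),y2=((391,224),(447,434)),soap=((529,210),(212,510)),short=((443,290),(290,365)),long=((420,345),(335,270)))
for k,(a,b) in seeds.items():
    r=[]
    for n,s in(('scene',a),('side',b)):
        st,m=blob(im[n],np.array(s)*.7); h=cv2.convexHull(np.argwhere(m)[:,::-1].astype(np.int32)); M=cv2.moments(h)
        r.append((st,np.array([M['m10'],M['m01']])/M['m00'],m))
    X,e1,e2=tri(c['scene'],r[0][1],c['side'],r[1][1])
    print(k,X.round(0),round(e1,1),round(e2,1),r[0][0],r[1][0])
    if k in('short','long'):
      for n,q in zip(('scene','side'),r):
        hsv=cv2.cvtColor(im[n],cv2.COLOR_BGR2HSV)
        cs=cv2.findContours(np.uint8(q[2]),0,1)[0]; ct=max(cs,key=cv2.contourArea)
        pts=plane(c[n],ct[:,0].astype(float),16)[:,:2].astype(np.float32)
        print('  rect',n,cv2.minAreaRect(pts))
        full=np.uint8(0*q[2]);cv2.drawContours(full,[cv2.convexHull(ct)],0,1,-1)
        w=((hsv[...,0]<15)|(hsv[...,1]>150))&(full>0)
        nn,l,s,cc=cv2.connectedComponentsWithStats(cv2.erode(np.uint8(w),np.ones((2,2))))
        for i in range(1,nn):
            if s[i][4]>60: print('   well',s[i],plane(c[n],cc[i],10).round(0))
a,b=im['scene'][140:290,190:350],im['side'][100:340,180:380]
cv2.imwrite('pics/crop1.png',np.hstack([cv2.resize(a,(420,394),interpolation=2),cv2.resize(b,(328,394),interpolation=2)]))
E
```

```text
egg [526. -88. 111.] 8.1 12.6 [249 179  22  42 612] [     0      0    560    394 128941]
mill [ 451. -210.   58.] 1.9 2.9 [221 215  17  29 393] [299 131  24  50 802]
jam [558.  46. 198.] 6.9 14.7 [295 151  16  18 199] [     0      0    560    394 128941]
jug [ 445. -281.    9.] 2.0 2.7 [198 241  26  28 470] [299 131  24  50 802]
sugar [521.   8. 183.] 2.5 4.6 [266 146  24  39 564] [     0      0    560    394 128941]
honey [526. -88. 111.] 8.1 12.6 [249 179  22  42 612] [     0      0    560    394 128941]
mug [ 594. -437.   46.] 0.9 1.0 [ 211  275   34   47 1324] [262  92  34  37 965]
y1 [489. -20. 189.] 13.1 21.4 [246 153  16  22 285] [     0      0    560    394 128941]
y2 [521.   8. 183.] 2.5 4.6 [266 146  24  39 564] [     0      0    560    394 128941]
soap [633. 385. -95.] 23.3 42.4 [     0      0    560    420 103832] [ 123  327   45   54 1506]
short [636. -24. 127.] 16.1 34.2 [ 301  178   48   40 1089] [     0      0    560    394 128941]
  rect scene ((625.7070922851562, 138.63284301757812), (211.8919677734375, 104.95161437988281), 89.06257629394531)
   well [322 185  18  1
[... 2325 characters left out ...]
.   10.]]
   well [236 185  22  14 225] [[603. -70.  10.]]
   well [286 187  16  11 101] [[468. -91.  10.]]
   well [286 203  21  20 198] [[448. -16.  10.]]
   well [211 211  40  12 120] [[619.  37.  10.]]
   well [ 189  223  106   90 2367] [[520. 203.  10.]]
   well [212 228  24  17 309] [[620. 105.  10.]]
   well [298 251  28  18 180] [[377. 137.  10.]]
   well [322 251  30  18 157] [[312. 117.  10.]]
   well [200 254  25  19 375] [[622. 194.  10.]]
   well [325 263  22  30 532] [[315. 177.  10.]]
   well [302 289  24  30 574] [[356. 258.  10.]]
   well [357 288  18  26 132] [[240. 231.  10.]]
   well [337 310  23  14 109] [[273. 275.  10.]]
   well [124 327  36  36 803] [[699. 436.  10.]]
```

View pics/crop1.png

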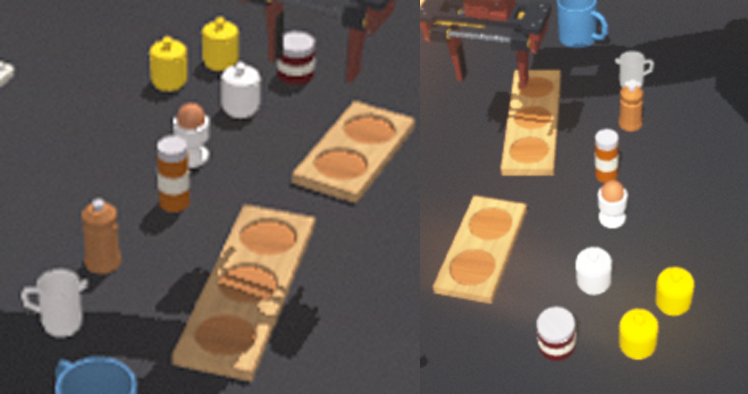

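The crop confirms the choices: squat jam with dark red body, slim amber honey, white pot, two yellow pots, wooden mill with button. The jug's handle points roughly to −x. The wells agree in both views: long (604,-71), (621,-157), (639,-244), pitch 88; short (622,105), (622,193).

```bash
python3 - <<'E'
from h import *
c={n:cam(n) for n in('scene','side')}
S=lambda u,v:np.array([190+u/2.625,140+v/2.625]); D=lambda u,v:np.array([180+u/1.64,100+v/1.64])
F=dict(honeylid=((173,147),(606,137)),eggtop=((191,115),(613,190)),egg_foot=((193,157),(612,220)),mill_button=((98,203),(631,85)),mill_foot=((101,264),(630,124)),
 jam_lid=((297,44),(556,319)),sugar_knob=((241,67),(594,252)),y1knob=((168,41),(675,272)),y2knob=((220,20),(639,314)),jug_rim=((60,278),(631,57)),jug_handle=((30,297),(649,66)))
for k,(a,b) in F.items():
    X,e1,e2=tri(c['scene'],S(*a),c['side'],D(*b)); print(k,X.round(0),round(e1,1),round(e2,1))
X,_,_=tri(c['scene'],np.array((529,178))*.7,c['side'],np.array((200,466))*.7);print('soap',X.round())
E
```

```text
honeylid [ 972. -806. 1346.] 1291.4 886.5
eggtop [1029. -540. 1488.] 1403.6 1278.6
egg_foot [-3401.  5314. -6478.] 75.2 2233.2
mill_button [  937. -1018.  1317.] 2419.8 774.1
mill_foot [ 1808. -1762.  2739.] 251.2 2534.8
jam_lid [296. 604. 132.] 62.9 259.6
sugar_knob [271. 608. 188.] 86.6 288.3
y1knob [ 97. 622. 138.] 73.6 275.5
y2knob [162. 604. 148.] 63.3 245.7
jug_rim [  865. -1063.  1199.] 1165.0 658.9
jug_handle [ 1093. -1230.  1575.] 770.9 943.2
soap [660. 454. 149.]
```

```bash
python3 - <<'E'
from h import *
c={n:cam(n) for n in('scene','side')}
S=lambda u,v:np.array([190+u/2.625,140+v/2.625]); D=lambda u,v:np.array([180+(u-420)/1.64,100+v/1.64])
F=dict(honeylid=((173,147),(606,137)),eggtop=((191,115),(613,190)),egg_foot=((193,157),(612,220)),mill_button=((98,203),(631,85)),mill_foot=((101,264),(630,124)),
 jam_lid=((297,44),(556,319)),sugar_knob=((241,67),(594,252)),y1knob=((168,41),(675,272)),y2knob=((220,20),(639,314)),jug_rim=((60,278),(631,57)),jug_handle=((30,297),(649,66)))
for k,(a,b) in F.items():
    X,e1,e2=tri(c['scene'],S(*a),c['side'],D(*b)); print(k,X.round(0),round(e1,1),round(e2,1))
E
```

```text
honeylid [463. -51.  85.] 0.3 0.5
eggtop [434.  45.  64.] 0.3 0.6
egg_foot [433.  48.  -5.] 0.2 0.4
mill_button [ 443. -189.   87.] 0.0 0.1
mill_foot [ 441. -190.   -6.] 0.1 0.2
jam_lid [470. 284.  51.] 0.5 1.2
sugar_knob [439. 173.  67.] 0.5 1.0
y1knob [319. 186.  68.] 0.2 0.5
y2knob [358. 265.  70.] 0.3 0.7
jug_rim [ 461. -299.   65.] 0.1 0.2
jug_handle [ 428. -315.   36.] 0.3 0.4
```

Call:
servo_tool(
  plan=[
    [[-1,-1,-1,0,0,0,0],[-1,-1,-1,0,0,0,0],[-1,-0.5,-1,0,0,0,0],[-1,0,-1,0,0,0,0],[-1,0,0,0,0,0,0]],
  ],
)

```text
t: 0.57
ee_pos: [546.4, -141.2, 302.9]
orientation: [2.225, 2.216, -0.002]
ft_force: [1.6, -0.4, 0.4]
width: 87.8
grasp_force: 0.0
```

```bash
cat >> h.py <<'E'
def shot(name):
    o=readout.get_obs(); im=cv2.cvtColor(vision.get_image('wrist'),cv2.COLOR_RGB2BGR); cv2.imwrite(f'pics/{name}.png',im)
    print('t',o['t'],'tcp',o['ee_pos'].round(1)); return cam('wrist',o),im
E
python3 - <<'E'
from h import *
c,im=shot('w1')
np.savez('w1.npz',K=c[0],R=c[1],t=c[2])
E
```

```text
t 0.5667 tcp [ 546.4 -141.2  302.9]
```

View pics/w1.png

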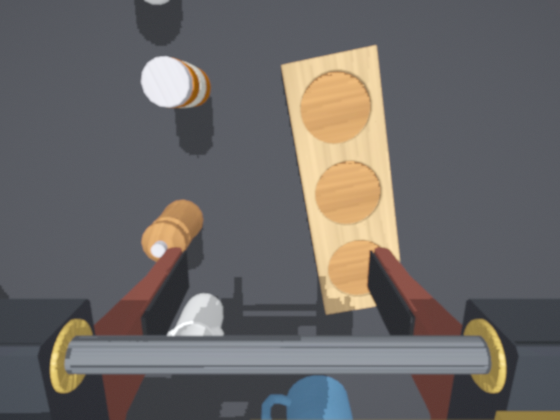

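Wrist view: honey lid centre (169,82), mill button (159,249), long wells (335,107), (348,192), (360,268), jug behind the finger at (200,315).

```bash
python3 - <<'E'
from h import *
z=np.load('w1.npz');c=(z['K'],z['R'],z['t'])
print(plane(c,[(169,82),(159,249)],90).round(1))
im=cv2.imread('pics/w1.png');h=cv2.cvtColor(im,cv2.COLOR_BGR2HSV)
for p in((335,107),(348,192),(360,268)): print(h[p[1],p[0]],end='')
print(h[150,315],h[60,360])
m=np.uint8((h[...,1]>130)&(h[...,2]>120));m[:,:270]=0;m[290:]=0
n,l,s,cc=cv2.connectedComponentsWithStats(cv2.morphologyEx(m,cv2.MORPH_OPEN,np.ones((5,5))))
for i in range(1,n):
    if s[i][4]>800: print(s[i],plane(c,[(s[i][0]+s[i][2]/2,s[i][1]+s[i][3]/2)],10).round(1),plane(c,[(s[i][0]+s[i][2]/2,s[i][1]+s[i][3]/2)],16).round(1))
E
```

```text
[[ 462.1  -48.3   90. ]
 [ 441.  -186.7   90. ]]
[ 16 123 224][ 16 125 223][ 16 126 218][ 19  78 242] [ 19  82 233]
```

Call:
servo_tool(
  plan=[
    [[-1,-0.7,0.7,0,0,0,0],[-1,-0.7,0.7,0,0,0,0],[-1,-0.7,0.7,0,0,0,0],[-1,-0.7,0.7,0,0,0,0],[-1,0,0,0,0,0,0]],
  ],
)

```text
t: 1.03
ee_pos: [430.1, -20.4, 301.6]
orientation: [-2.215, -2.221, 0.004]
ft_force: [-0.8, 0.4, -0.7]
width: 87.5
grasp_force: 0.0
```

```bash
python3 - <<'E'
from h import *
z=np.load('w1.npz');c=(z['K'],z['R'],z['t'])
im=cv2.imread('pics/w1.png');h=cv2.cvtColor(im,cv2.COLOR_BGR2HSV)
m=np.uint8((h[...,1]>103)&(h[...,2]>120));m[:,:270]=0;m[290:]=0
n,l,s,cc=cv2.connectedComponentsWithStats(cv2.morphologyEx(m,cv2.MORPH_OPEN,np.ones((5,5))))
for i in range(1,n):
    if s[i][4]>800: print(s[i],plane(c,[(s[i][0]+s[i][2]/2,s[i][1]+s[i][3]/2)],13).round(1))
c,im=shot('w2');h=cv2.cvtColor(im,cv2.COLOR_BGR2HSV)
np.savez('w2.npz',K=c[0],R=c[1],t=c[2])
E
```

```text
[ 301   71   70   72 3956] [[603.1 -68.6  13. ]]
[ 316  161   65   63 3197] [[ 620.  -155.5   13. ]]
[ 328  240   91   50 2533] [[ 652.3 -239.3   13. ]]
t 1.0333 tcp [430.1 -20.4 301.6]
```

View pics/w2.png

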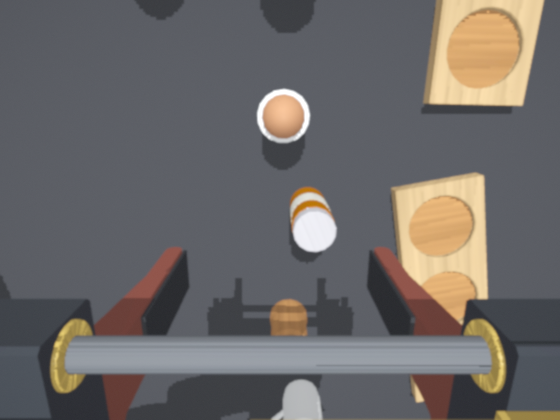

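Egg cup at (283,116), its white rim a circle about 52 px wide; honey is behind it at (314,230).

```bash
python3 - <<'E'
from h import *
z=np.load('w2.npz');c=(z['K'],z['R'],z['t'])
im=cv2.imread('pics/w2.png')
s,m=blob(im,(283,96),110);print(s); u=(s[0]+s[2]/2,s[1]+s[3]/2)
print(plane(c,[u],58).round(1),plane(c,[(s[0],u[1]),(s[0]+s[2],u[1])],58).round(1))
E
```

```text
[ 256   87   56   57 2460]
[[432.8  46.9  58. ]] [[408.4  46.9  58. ]
 [457.2  47.   58. ]]
```

Call:
servo_tool(
  plan=[
    [[-1,0.07,0.84,-0.3,0,0,0],[-1,0,0.84,-0.3,0,0,0],[-1,0,0,-0.8,0,0,0],[-1,0,0,-0.9,0,0,0],[-1,0,0,-0.9,0,0,0]],
  ],
)

```text
t: 1.5
ee_pos: [439.8, 44.1, 174.0]
orientation: [2.218, 2.222, 0.004]
ft_force: [1.1, 0.3, -0.1]
width: 88.0
grasp_force: 0.0
```

Call:
servo_tool(
  plan=[
    [[-1,0,0,-0.9,0,0,0],[-1,0,0,-0.5,0,0,0],[-1,0,0,0,0,0,0],[-1,0,0,0,0,0,0]],
  ],
)

```text
t: 1.83
ee_pos: [438.4, 43.2, 117.9]
orientation: [-2.22, -2.221, 0.003]
ft_force: [0.0, -0.8, 0.0]
width: 87.4
grasp_force: 0.0
```

Call:
servo_tool(
  plan=[
    [[-1,-0.12,0.09,-0.27,0,0,0],[-1,0,0,0,0,0,0],[1,0,0,0,0,0,0],[1,0,0,0,0,0,0],[1,0,0,0,0,0,0]],
  ],
)

```text
t: 2.25
ee_pos: [434.4, 46.6, 109.0]
orientation: [2.22, 2.22, 0.003]
ft_force: [0.6, 0.0, -0.3]
width: 71.5
grasp_force: 0.0
```

Call:
servo_tool(
  plan=[
    [[1,0,0,0,0,0,0],[1,0,0,0,0,0,0],[1,0,0,0,0,0,0],[1,0,0,0,0,0,0]],
  ],
)

```text
t: 2.58
ee_pos: [433.5, 46.6, 108.0]
orientation: [2.222, 2.221, 0.0]
ft_force: [-1.7, -0.7, 0.6]
width: 44.7
grasp_force: 2.1
```

Call:
servo_tool(
  plan=[
    [[1,0,0,0,0,0,0],[1,0,0,0,0,0,0],[1,0,0,0.3,0,0,0],[1,0,0,0.8,0,0,0],[1,0,0,1,0,0,0]],
  ],
)

```text
t: 3.0
ee_pos: [431.6, 46.5, 190.7]
orientation: [-2.219, -2.218, 0.008]
ft_force: [0.8, 0.8, -2.0]
width: 44.1
grasp_force: 30.0
```

Call:
servo_tool(
  plan=[
    [[1,0,0,0.6,0,0,0],[1,0.3,-0.3,0.2,0,0,0],[1,0.6,-0.6,0,0,0,0],[1,0.6,-0.6,0,0,0,0],[1,0.6,-0.6,0,0,0,0]],
  ],
)

```text
t: 3.42
ee_pos: [518.0, -38.2, 224.1]
orientation: [2.22, 2.222, 0.0]
ft_force: [0.5, 0.5, -1.6]
width: 44.4
grasp_force: 30.0
```

Call:
servo_tool(
  plan=[
    [[1,0.6,-0.6,0,0,0,0],[1,0.6,-0.6,0,0,0,0],[1,0.6,-0.7,0,0,0,0],[1,0.5,-0.6,0,0,0,0],[1,0.3,-0.4,0,0,0,0]],
  ],
)

```text
t: 3.83
ee_pos: [623.0, -155.7, 223.3]
orientation: [2.222, 2.22, 0.0]
ft_force: [0.5, -0.8, -1.3]
width: 44.1
grasp_force: 30.0
```

Call:
servo_tool(
  plan=[
    [[1,0,0,0,0,0,0],[1,0,0,0,0,0,0],[1,0,0,0,0,0,0]],
  ],
)

```text
t: 4.08
ee_pos: [620.3, -152.8, 223.0]
orientation: [-2.22, -2.22, 0.002]
ft_force: [0.6, 0.2, -1.5]
width: 44.0
grasp_force: 30.0
```

Call:
servo_tool(
  plan=[
    [[1,0,-0.09,-0.6,0,0,0],[1,0,0,-0.8,0,0,0],[1,0,0,-0.6,0,0,0],[1,0,0,-0.4,0,0,0],[1,0,0,-0.1,0,0,0]],
  ],
)

```text
t: 4.5
ee_pos: [618.8, -155.2, 120.7]
orientation: [-2.216, -2.219, 0.005]
ft_force: [-0.6, -0.5, -1.8]
width: 44.0
grasp_force: 30.0
```

Call:
servo_tool(
  plan=[
    [[1,0,0,0,0,0,0],[1,0,0,0,0,0,0]],
  ],
)

```text
t: 4.67
ee_pos: [621.5, -156.4, 124.6]
orientation: [2.22, 2.222, 0.0]
ft_force: [-0.0, -0.8, -0.7]
width: 44.6
grasp_force: 30.0
```

Call:
servo_tool(
  plan=[
    [[1,0,0,-0.08,0,0,0],[1,0,0,-0.03,0,0,0],[1,0,0,0,0,0,0],[1,0,0,0,0,0,0]],
  ],
)

```text
t: 5.0
ee_pos: [621.7, -157.0, 120.1]
orientation: [2.221, 2.221, 0.001]
ft_force: [-0.0, -0.2, -1.8]
width: 44.2
grasp_force: 30.0
```

Call:
servo_tool(
  plan=[
    [[1,0,0,-0.03,0,0,0],[1,0,0,0,0,0,0],[1,0,0,0,0,0,0]],
  ],
)

```text
t: 5.25
ee_pos: [621.4, -157.0, 118.3]
orientation: [2.221, 2.221, 0.0]
ft_force: [-0.3, 0.7, -2.0]
width: 44.7
grasp_force: 30.0
```

Call:
servo_tool(
  plan=[
    [[1,0,0,-0.02,0,0,0],[1,0,0,0,0,0,0],[1,0,0,0,0,0,0]],
  ],
)

```text
t: 5.5
ee_pos: [621.5, -157.0, 118.0]
orientation: [2.221, 2.221, 0.0]
ft_force: [-3.6, 1.1, 5.0]
width: 44.1
grasp_force: 30.0
```

Call:
servo_tool(
  plan=[
    [[1,0,0,-0.02,0,0,0],[1,0,0,0,0,0,0],[1,0,0,0,0,0,0]],
  ],
)

```text
t: 5.75
ee_pos: [621.5, -157.0, 118.0]
orientation: [2.221, 2.221, 0.0]
ft_force: [-4.3, 0.4, 12.2]
width: 44.4
grasp_force: 30.0
```

Call:
servo_tool(
  plan=[
    [[1,0,0,0.02,0,0,0],[-1,0,0,0,0,0,0],[-1,0,0,0,0,0,0],[-1,0,0,0,0,0,0],[-1,0,0,0,0,0,0]],
  ],
)

```text
t: 6.17
ee_pos: [621.5, -157.0, 117.2]
orientation: [-2.221, -2.221, 0.0]
ft_force: [-0.6, -0.2, 0.2]
width: 67.4
grasp_force: 0.0
```

Call:
servo_tool(
  plan=[
    [[-1,0,0,0,0,0,0],[-1,0,0,0.4,0,0,0],[-1,0,0,0.9,0,0,0],[-1,0,0,0.7,0,0,0],[-1,-0.5,-0.1,0.3,0,0,0]],
  ],
)

```text
t: 6.58
ee_pos: [605.6, -161.2, 213.6]
orientation: [2.215, 2.217, 0.007]
ft_force: [-0.1, -1.1, 0.7]
width: 88.2
grasp_force: 0.0
```

Call:
servo_tool(
  plan=[
    [[-1,-0.9,-0.15,0.1,0,0,0],[-1,-0.9,-0.15,0,0,0,0],[-1,-0.9,-0.15,0,0,0,0],[-1,-0.9,-0.15,0,0,0,0],[-1,-0.4,-0.06,0,0,0,0]],
  ],
)

```text
t: 7.0
ee_pos: [437.1, -187.0, 213.1]
orientation: [-2.22, -2.219, 0.002]
ft_force: [0.1, 0.2, 0.1]
width: 87.5
grasp_force: 0.0
```

Call:
servo_tool(
  plan=[
    [[-1,0,0,0,0,0,0],[-1,0,0,0,0,0,0]],
  ],
)

```text
t: 7.17
ee_pos: [441.4, -187.7, 213.8]
orientation: [2.222, 2.219, 0.001]
ft_force: [0.0, 0.7, 0.2]
width: 87.9
grasp_force: 0.0
```

Call:
servo_tool(
  plan=[
    [[-1,0,0,-0.6,0,0,0],[-1,0,0,-0.9,0,0,0],[-1,0,0,-0.8,0,0,0],[-1,0,0,-0.4,0,0,0],[-1,0,0,-0.1,0,0,0]],
  ],
)

```text
t: 7.58
ee_pos: [441.8, -186.8, 98.6]
orientation: [-2.218, -2.22, 0.002]
ft_force: [-0.7, 0.2, -0.7]
width: 88.1
grasp_force: 0.0
```

Call:
servo_tool(
  plan=[
    [[-1,0,0,0,0,0,0],[1,0,0,0,0,0,0],[1,0,0,0,0,0,0],[1,0,0,0,0,0,0],[1,0,0,0,0,0,0]],
  ],
)

```text
t: 8.0
ee_pos: [442.1, -187.6, 102.6]
orientation: [2.22, 2.22, 0.001]
ft_force: [-0.6, -0.0, -0.3]
width: 64.2
grasp_force: 0.0
```

Call:
servo_tool(
  plan=[
    [[1,0,0,0,0,0,0],[1,0,0,0,0,0,0],[1,0,0,0,0,0,0],[1,0,0,0,0,0,0]],
  ],
)

```text
t: 8.33
ee_pos: [441.5, -187.4, 101.7]
orientation: [2.221, 2.221, 0.0]
ft_force: [-0.6, 0.1, 3.6]
width: 39.5
grasp_force: 30.0
```

Call:
servo_tool(
  plan=[
    [[1,0,0,0.3,0,0,0],[1,0,0,0.8,0,0,0],[1,0,0,0.8,0,0,0],[1,0.4,-0.1,0.3,0,0,0],[1,0.8,-0.23,0,0,0,0]],
  ],
)

```text
t: 8.75
ee_pos: [488.1, -200.2, 192.2]
orientation: [2.222, 2.22, 0.0]
ft_force: [0.4, 0.2, -0.8]
width: 39.4
grasp_force: 30.0
```

Call:
servo_tool(
  plan=[
    [[1,0.9,-0.25,0,0,0,0],[1,0.9,-0.25,0,0,0,0],[1,0.9,-0.25,0,0,0,0],[1,0.7,-0.2,0,0,0,0],[1,0.33,-0.1,0,0,0,0]],
  ],
)

```text
t: 9.17
ee_pos: [641.9, -243.4, 189.4]
orientation: [2.22, 2.22, 0.002]
ft_force: [0.1, 0.4, -1.1]
width: 39.8
grasp_force: 30.0
```

Call:
servo_tool(
  plan=[
    [[1,0,0,0,0,0,0],[1,0,0,0,0,0,0],[1,0,0,0,0,0,0]],
  ],
)

```text
t: 9.42
ee_pos: [637.1, -242.1, 188.7]
orientation: [-2.22, -2.22, 0.002]
ft_force: [1.4, -0.5, -1.3]
width: 39.6
grasp_force: 30.0
```

Call:
servo_tool(
  plan=[
    [[1,0,0,-0.5,0,0,0],[1,0,0,-0.7,0,0,0],[1,0,0,-0.45,0,0,0],[1,0,0,-0.2,0,0,0],[1,0,0,0,0,0,0]],
  ],
)

```text
t: 9.83
ee_pos: [636.4, -241.9, 113.5]
orientation: [-2.219, -2.218, 0.003]
ft_force: [-0.0, 0.3, -0.3]
width: 39.7
grasp_force: 30.0
```

Call:
servo_tool(
  plan=[
    [[1,0,0,-0.03,0,0,0],[1,0,0,0,0,0,0],[1,0,0,0,0,0,0],[1,0,0,0,0,0,0]],
  ],
)

```text
t: 10.17
ee_pos: [639.2, -242.8, 115.6]
orientation: [2.22, 2.22, 0.001]
ft_force: [0.3, 0.2, -1.6]
width: 39.6
grasp_force: 30.0
```

Call:
servo_tool(
  plan=[
    [[1,0,0,-0.02,0,0,0],[1,0,0,0,0,0,0],[1,0,0,0,0,0,0]],
  ],
)

```text
t: 10.42
ee_pos: [638.7, -242.6, 113.7]
orientation: [2.221, 2.221, 0.0]
ft_force: [-0.0, 0.3, -1.7]
width: 39.4
grasp_force: 30.0
```

Call:
servo_tool(
  plan=[
    [[1,0,0,-0.03,0,0,0],[1,0,0,0,0,0,0],[1,0,0,0,0,0,0]],
  ],
)

```text
t: 10.67
ee_pos: [638.5, -242.5, 112.1]
orientation: [-2.221, -2.221, 0.0]
ft_force: [0.8, 0.2, -2.0]
width: 39.6
grasp_force: 30.0
```

Call:
servo_tool(
  plan=[
    [[1,0,0,-0.02,0,0,0],[1,0,0,0,0,0,0],[1,0,0,0,0,0,0]],
  ],
)

```text
t: 10.92
ee_pos: [638.7, -242.6, 111.7]
orientation: [2.221, 2.221, 0.0]
ft_force: [-1.2, 0.8, 3.1]
width: 39.6
grasp_force: 30.0
```

Call:
servo_tool(
  plan=[
    [[-1,0,0,0,0,0,0],[-1,0,0,0,0,0,0],[-1,0,0,0,0,0,0],[-1,0,0,0,0,0,0],[-1,0,0,0,0,0,0]],
  ],
)

```text
t: 11.33
ee_pos: [638.6, -242.6, 111.4]
orientation: [-2.221, -2.221, 0.0]
ft_force: [0.3, -0.2, -0.7]
width: 69.5
grasp_force: 0.0
```

Call:
servo_tool(
  plan=[
    [[-1,0,0,0.4,0,0,0],[-1,0,0,0.9,0,0,0],[-1,0,0,0.9,0,0,0],[-1,0,0.3,0.9,0,0,0],[-1,-0.3,0.6,0.6,0,0,0]],
  ],
)

```text
t: 11.75
ee_pos: [629.0, -208.5, 264.7]
orientation: [2.219, 2.214, 0.005]
ft_force: [0.1, 0.6, -0.0]
width: 87.9
grasp_force: 0.0
```

Call:
servo_tool(
  plan=[
    [[-1,-0.4,0.8,0.4,0,0,0],[-1,-0.4,0.8,0.3,0,0,0],[-1,-0.4,0.8,0.3,0,0,0],[-1,-0.4,0.8,0,0,0,0],[-1,-0.4,0.8,0,0,0,0]],
  ],
)

```text
t: 12.17
ee_pos: [546.0, -45.4, 301.8]
orientation: [2.22, 2.219, 0.003]
ft_force: [-0.2, 0.3, 0.0]
width: 87.7
grasp_force: 0.0
```

Call:
servo_tool(
  plan=[
    [[-1,-0.4,0.8,0,0,0,0],[-1,-0.4,0.9,0,0,0,0],[-1,-0.4,0.9,0,0,0,0],[-1,-0.4,0.9,0,0,0,0],[-1,0,0,0,0,0,0]],
  ],
)

```text
t: 12.58
ee_pos: [479.9, 97.8, 300.6]
orientation: [-2.216, -2.225, -0.001]
ft_force: [-0.3, -0.3, -0.2]
width: 87.8
grasp_force: 0.0
```

```bash
python3 - <<'E'
from h import *
c,im=shot('w3');np.savez('w3.npz',K=c[0],R=c[1],t=c[2])
E
```

```text
t 12.5833 tcp [479.9  97.8 300.6]
```

View pics/w3.png

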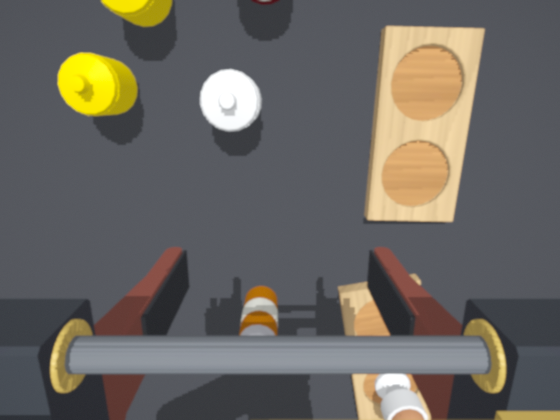

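Sugar pot at (230,100), knob (228,101); short wells (427,83) and (416,173); yellow pots at left (98,85) and (138,8).

Call:
servo_tool(
  plan=[
    [[-1,-0.1,0.9,0,0,0,0],[-1,-0.1,0.9,0,0,0,0],[-1,0,0.7,0,0,0,0],[-1,0,0,0,0,0,0],[-1,0,0,0,0,0,0]],
  ],
)

```text
t: 13.05
ee_pos: [475.2, 193.8, 300.2]
orientation: [2.219, 2.223, 0.001]
ft_force: [-0.2, 0.7, 0.2]
width: 87.9
grasp_force: 0.0
```

```bash
python3 - <<'E'
from h import *
z=np.load('w3.npz');c=(z['K'],z['R'],z['t'])
print('knob',plane(c,[(228,101)],72).round(1),'wells',plane(c,[(427,83),(416,173)],13).round(1))
im=cv2.imread('pics/w3.png');s,m=blob(im,(240,115),110);print(s,plane(c,[(s[0]+s[2]/2,s[1]+s[3]/2)],45).round(1))
c,im=shot('w4');np.savez('w4.npz',K=c[0],R=c[1],t=c[2])
E
```

```text
knob [[437.4 177.   72. ]] wells [[622.  194.6  13. ]
 [621.2 106.7  13. ]]
[ 199   68   64   64 3187] [[436.6 177.9  45. ]]
t 13.05 tcp [475.2 193.8 300.2]
```

View pics/w4.png

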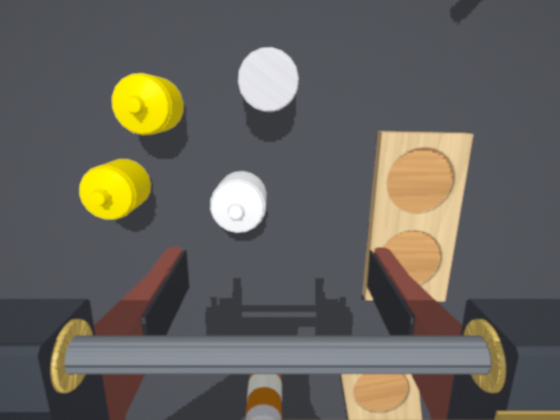

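Jam lid at (268,79), round; sugar knob at (236,212).

```bash
python3 - <<'E'
from h import *
z=np.load('w4.npz');c=(z['K'],z['R'],z['t'])
print('knob',plane(c,[(236,212)],72).round(1),'wells',plane(c,[(420.5,181),(411,257)],13).round(1))
im=cv2.imread('pics/w4.png');s,m=blob(im,(268,79),110);print(s,plane(c,[(s[0]+s[2]/2,s[1]+s[3]/2)],56).round(1), plane(c,[(s[0],79),(s[0]+s[2],79)],56).round(1))
E
```

```text
knob [[436.9 177.6  72. ]] wells [[622.5 193.5  13. ]
 [621.7 108.   13. ]]
[ 237   46   63   66 3234] [[466.3 290.7  56. ]] [[439.5 290.6  56. ]
 [493.  290.7  56. ]]
```

Call:
servo_tool(
  plan=[
    [[-1,-0.2,0.9,0,0,0,0],[-1,0,0.9,-0.2,0,0,0],[-1,0,0.5,-0.7,0,0,0],[-1,0,0,-0.9,0,0,0],[-1,0,0,-0.9,0,0,0]],
  ],
)

```text
t: 13.52
ee_pos: [467.9, 285.3, 191.4]
orientation: [2.221, 2.221, 0.005]
ft_force: [1.0, 0.2, 0.2]
width: 88.0
grasp_force: 0.0
```

Call:
servo_tool(
  plan=[
    [[-1,0,0,-0.9,0,0,0],[-1,0,0,-0.7,0,0,0],[-1,0,0,-0.3,0,0,0],[-1,0,0,0,0,0,0],[-1,0,0,0,0,0,0]],
  ],
)

```text
t: 13.93
ee_pos: [467.4, 284.6, 115.9]
orientation: [-2.223, -2.22, 0.001]
ft_force: [-0.4, 0.5, 1.4]
width: 88.1
grasp_force: 0.0
```

Call:
servo_tool(
  plan=[
    [[-1,-0.02,0.13,-0.3,0,0,0],[-1,0,0,-0.17,0,0,0],[-1,0,0,0,0,0,0],[1,0,0,0,0,0,0],[1,0,0,0,0,0,0]],
  ],
)

```text
t: 14.35
ee_pos: [466.0, 290.8, 97.2]
orientation: [2.221, 2.222, 0.001]
ft_force: [0.6, 0.0, 0.4]
width: 77.4
grasp_force: 0.0
```

Call:
servo_tool(
  plan=[
    [[1,0,0,0,0,0,0],[1,0,0,0,0,0,0],[1,0,0,0,0,0,0],[1,0,0,0,0,0,0],[1,0,0,0,0,0,0]],
  ],
)

```text
t: 14.77
ee_pos: [466.0, 290.7, 96.9]
orientation: [2.221, 2.221, 0.001]
ft_force: [0.2, 0.4, 1.6]
width: 51.1
grasp_force: 30.0
```

Call:
servo_tool(
  plan=[
    [[1,0,0,0.3,0,0,0],[1,0,0,0.8,0,0,0],[1,0,0,0.9,0,0,0],[1,0.14,-0.4,0.5,0,0,0],[1,0.3,-0.8,0,0,0,0]],
  ],
)

```text
t: 15.18
ee_pos: [485.1, 245.3, 201.9]
orientation: [2.216, 2.224, 0.013]
ft_force: [0.9, 0.6, -2.0]
width: 50.8
grasp_force: 30.0
```

Call:
servo_tool(
  plan=[
    [[1,0.35,-0.9,0,0,0,0],[1,0.35,-0.9,0,0,0,0],[1,0.35,-0.9,0,0,0,0],[1,0.35,-0.9,0,0,0,0],[1,0.35,-0.9,0,0,0,0]],
  ],
)

```text
t: 15.6
ee_pos: [553.5, 60.8, 197.4]
orientation: [-2.221, -2.222, -0.0]
ft_force: [0.8, 0.5, -1.3]
width: 51.2
grasp_force: 30.0
```

Call:
servo_tool(
  plan=[
    [[1,0.35,-0.9,0,0,0,0],[1,0.35,-0.9,0,0,0,0],[1,0.35,-0.8,0,0,0,0],[1,0.2,-0.7,0,0,0,0],[1,0,0,0,0,0,0]],
  ],
)

```text
t: 16.02
ee_pos: [604.9, -74.1, 197.5]
orientation: [2.224, 2.215, 0.001]
ft_force: [-0.5, 0.5, -1.5]
width: 51.1
grasp_force: 30.0
```

Call:
servo_tool(
  plan=[
    [[1,0,0,0,0,0,0],[1,0,0,0,0,0,0],[1,0,0,0,0,0,0]],
  ],
)

```text
t: 16.27
ee_pos: [602.8, -68.3, 196.7]
orientation: [-2.22, -2.222, 0.001]
ft_force: [-0.0, 0.8, -1.3]
width: 51.3
grasp_force: 30.0
```

Call:
servo_tool(
  plan=[
    [[1,0.01,-0.03,-0.5,0,0,0],[1,0,0,-0.8,0,0,0],[1,0,0,-0.55,0,0,0],[1,0,0,-0.25,0,0,0],[1,0,0,-0.05,0,0,0]],
  ],
)

```text
t: 16.68
ee_pos: [602.4, -69.2, 108.7]
orientation: [-2.217, -2.221, 0.004]
ft_force: [-0.1, -0.3, -2.4]
width: 51.0
grasp_force: 30.0
```

Call:
servo_tool(
  plan=[
    [[1,0,0,0,0,0,0],[1,0,0,0,0,0,0],[1,0,0,0,0,0,0],[1,0,0,0,0,0,0]],
  ],
)

```text
t: 17.02
ee_pos: [604.6, -70.6, 112.1]
orientation: [2.22, 2.22, 0.002]
ft_force: [-0.2, -0.5, -2.3]
width: 51.2
grasp_force: 30.0
```

Call:
servo_tool(
  plan=[
    [[1,0,0,-0.04,0,0,0],[1,0,0,0,0,0,0],[1,0,0,0,0,0,0]],
  ],
)

```text
t: 17.27
ee_pos: [603.9, -70.7, 109.4]
orientation: [2.221, 2.221, 0.0]
ft_force: [0.0, 0.3, -1.2]
width: 51.1
grasp_force: 30.0
```

Call:
servo_tool(
  plan=[
    [[1,0,0,-0.05,0,0,0],[1,0,0,0,0,0,0],[1,0,0,0,0,0,0]],
  ],
)

```text
t: 17.52
ee_pos: [603.8, -70.6, 106.9]
orientation: [-2.221, -2.221, 0.0]
ft_force: [-0.0, 0.2, -1.8]
width: 51.1
grasp_force: 30.0
```

Call:
servo_tool(
  plan=[
    [[1,0,0,-0.02,0,0,0],[1,0,0,0,0,0,0],[1,0,0,0,0,0,0]],
  ],
)

```text
t: 17.77
ee_pos: [603.8, -70.6, 106.9]
orientation: [-2.221, -2.221, 0.0]
ft_force: [-2.2, 0.1, 5.5]
width: 51.0
grasp_force: 30.0
```

Call:
servo_tool(
  plan=[
    [[-1,0,0,0,0,0,0],[-1,0,0,0,0,0,0],[-1,0,0,0,0,0,0],[-1,0,0,0,0,0,0],[-1,0,0,0,0,0,0]],
  ],
)

```text
t: 18.18
ee_pos: [603.8, -70.5, 106.2]
orientation: [-2.221, -2.221, 0.0]
ft_force: [-0.1, 0.3, -0.6]
width: 80.8
grasp_force: 0.0
```

Call:
servo_tool(
  plan=[
    [[-1,0,0,0.4,0,0,0],[-1,0,0,0.9,0,0,0],[-1,0,0,0.9,0,0,0],[-1,0,-0.2,0.9,0,0,0],[-1,-0.3,-0.6,0.6,0,0,0]],
  ],
)

```text
t: 18.6
ee_pos: [594.2, -101.2, 257.8]
orientation: [2.216, 2.222, 0.005]
ft_force: [1.0, -0.3, 0.7]
width: 87.7
grasp_force: 0.0
```

Call:
servo_tool(
  plan=[
    [[-1,-0.4,-0.8,0.4,0,0,0],[-1,-0.4,-0.8,0.4,0,0,0],[-1,-0.4,-0.8,0.3,0,0,0],[-1,-0.4,-0.8,0,0,0,0],[-1,-0.4,-0.8,0,0,0,0]],
  ],
)

```text
t: 19.02
ee_pos: [511.2, -264.1, 299.5]
orientation: [2.22, 2.22, 0.001]
ft_force: [0.4, 0.1, -0.4]
width: 87.7
grasp_force: 0.0
```

Call:
servo_tool(
  plan=[
    [[-1,-0.4,-0.8,0,0,0,0],[-1,-0.4,-0.8,0,0,0,0],[-1,-0.3,-0.8,0,0,0,0],[-1,0,0,0,0,0,0],[-1,0,0,0,0,0,0]],
  ],
)

```text
t: 19.43
ee_pos: [467.0, -359.9, 298.2]
orientation: [-2.225, -2.218, -0.0]
ft_force: [-0.3, 0.4, 0.2]
width: 87.8
grasp_force: 0.0
```

```bash
python3 - <<'E'
from h import *
c,im=shot('w5');np.savez('w5.npz',K=c[0],R=c[1],t=c[2])
E
```

```text
t 19.4333 tcp [ 467.  -359.9  298.2]
```

View pics/w5.png

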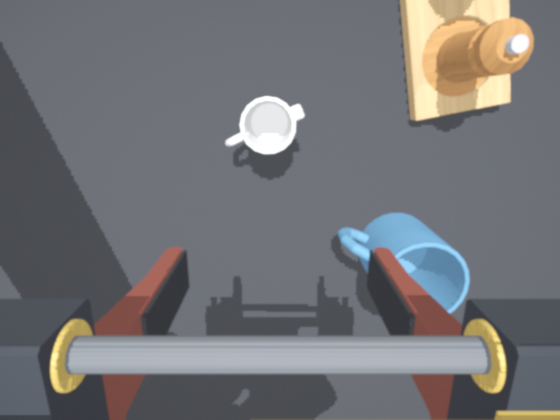

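Jug: rim centre (268,125), handle tip (231,141), spout (298,111), so the handle points at about 205°. The mill stands upright in its well.

```bash
python3 - <<'E'
from h import *
z=np.load('w5.npz');c=(z['K'],z['R'],z['t'])
C,S=plane(c,[(268,125.5),(299,111)],62); H=plane(c,[(230,141)],40)[0]
print(C.round(1),S.round(1),H.round(1),[np.degrees(np.arctan2(*(v[1::-1]))) .round(1) for v in(S-C,C-H)], np.linalg.norm(H-C), plane(c,[(240,125),(297,125)],62).round(1), readout.get_obs()['ee_pos'])
E
```

```text
[ 457.7 -301.    62. ] [ 484.1 -289.1   62. ] [ 421.7 -316.2   40. ] [np.float64(24.3), np.float64(23.0)] 44.833946217711784 [[ 433.7 -300.5   62. ]
 [ 482.5 -300.6   62. ]] [ 467.4722984  -358.77102012  298.05745175]
```

Call:
servo_tool(
  plan=[
    [[-1,-0.1,0.4,0,0,0,-1],[-1,-0.1,0.4,0,0,0,-1],[-1,-0.04,0.4,0,0,0,-1],[-1,0,0.26,0,0,0,-1],[-1,0,0,0,0,0,-1]],
  ],
)

```text
t: 19.9
ee_pos: [458.4, -296.8, 298.1]
orientation: [-2.649, -1.685, -0.0]
ft_force: [-0.1, 0.6, 0.7]
width: 88.3
grasp_force: 0.0
```

Call:
servo_tool(
  plan=[
    [[-1,0,0,-0.3,0,0,-1],[-1,0,0,-0.3,0,0,-1],[-1,0,0,-0.3,0,0,-1],[-1,0,0,-0.3,0,0,-1],[-1,0,0,-0.3,0,0,-1]],
  ],
)

```text
t: 20.32
ee_pos: [458.8, -298.4, 237.8]
orientation: [-2.953, -1.071, -0.0]
ft_force: [-0.3, 0.0, -0.1]
width: 87.8
grasp_force: 0.0
```

Call:
servo_tool(
  plan=[
    [[-1,0,0,-0.3,0,0,-1],[-1,0,0,-0.3,0,0,-1],[-1,0,0,0,0,0,-1],[-1,0,0,0,0,0,-0.3],[-1,0,0,0,0,0,0]],
  ],
)

```text
t: 20.73
ee_pos: [458.7, -298.6, 213.9]
orientation: [-3.075, -0.641, 0.001]
ft_force: [0.1, -0.5, -0.3]
width: 87.7
grasp_force: 0.0
```

```bash
python3 - <<'E'
from h import *
o=readout.get_obs();A=R.from_rotvec(o['orientation']).as_matrix();print(o['ee_pos'],A.round(3),np.degrees(np.arctan2(A[1,1],A[0,1])),o['qpos'])
E
```

```text
[ 458.73359768 -298.57077481  213.9457247 ] [[ 0.917  0.4   -0.001]
 [ 0.4   -0.917  0.001]
 [-0.    -0.001 -1.   ]] -66.43767684291397 [-5.98819005e-01  4.33061110e-01  1.86390742e+00  3.09208709e-04
  8.45518838e-01  5.60531865e-01]
```

Call:
servo_tool(
  plan=[
    [[-1,-0.02,-0.06,-0.6,0,0,0],[-1,0,0,-0.9,0,0,0],[-1,0,0,-0.8,0,0,0],[-1,0,0,-0.45,0,0,0],[-1,0,0,-0.12,0,0,0]],
  ],
)

```text
t: 21.15
ee_pos: [456.4, -300.6, 96.6]
orientation: [-3.071, -0.643, 0.005]
ft_force: [-0.2, -0.9, -0.2]
width: 87.3
grasp_force: 0.0
```

Call:
servo_tool(
  plan=[
    [[-1,0,0,0,0,0,0],[-1,0,0,0,0,0,0],[1,0,0,0,0,0,0],[1,0,0,0,0,0,0],[1,0,0,0,0,0,0]],
  ],
)

```text
t: 21.57
ee_pos: [458.1, -302.9, 100.8]
orientation: [3.074, 0.64, 0.003]
ft_force: [0.4, -0.4, -0.2]
width: 71.4
grasp_force: 0.0
```

Call:
servo_tool(
  plan=[
    [[1,0,0,0,0,0,0],[1,0,0,0,0,0,0],[1,0,0,0,0,0,0],[1,0,0,0,0,0,0]],
  ],
)

```text
t: 21.9
ee_pos: [457.4, -302.6, 99.6]
orientation: [-3.076, -0.64, -0.0]
ft_force: [0.4, 0.5, 3.5]
width: 46.3
grasp_force: 30.0
```

Call:
servo_tool(
  plan=[
    [[1,0,0,0,0,0,0],[1,0,0,0,0,0,0]],
  ],
)

```text
t: 22.07
ee_pos: [457.5, -302.6, 99.6]
orientation: [3.076, 0.64, 0.0]
ft_force: [-0.1, 0.5, 3.5]
width: 46.2
grasp_force: 30.0
```

Call:
servo_tool(
  plan=[
    [[1,0,0,0.3,0,0,0],[1,0,0,0.8,0,0,0],[1,0,0,1,0,0,0],[1,0,0,0.9,0,0,0],[1,0.1,0.25,0.25,0,0,0.3]],
  ],
)

```text
t: 22.48
ee_pos: [463.0, -294.7, 235.2]
orientation: [3.061, 0.677, 0.009]
ft_force: [1.6, -1.2, -1.4]
width: 46.5
grasp_force: 30.0
```

Call:
servo_tool(
  plan=[
    [[1,0.3,0.7,0,0,0,1],[1,0.35,0.8,0,0,0,1],[1,0.35,0.8,0,0,0,1],[1,0.35,0.8,0,0,0,1],[1,0.35,0.8,0,0,0,1]],
  ],
)

```text
t: 22.9
ee_pos: [529.4, -134.6, 229.4]
orientation: [-2.844, -1.334, 0.001]
ft_force: [1.4, -1.1, -0.7]
width: 46.5
grasp_force: 30.0
```

Call:
servo_tool(
  plan=[
    [[1,0.35,0.8,0,0,0,1],[1,0.35,0.8,0,0,0,1],[1,0.35,0.8,0,0,0,1],[1,0.3,0.8,0,0,0,1],[1,0.3,0.8,0,0,0,1]],
  ],
)

```text
t: 23.32
ee_pos: [595.3, 25.6, 229.1]
orientation: [-2.487, -1.919, 0.001]
ft_force: [1.0, -1.2, -1.3]
width: 46.3
grasp_force: 30.0
```

Call:
servo_tool(
  plan=[
    [[1,0.3,0.8,0,0,0,1],[1,0.25,0.8,0,0,0,1],[1,0.1,0.48,0,0,0,1],[1,0,0,0,0,0,0],[1,0,0,0,0,0,0]],
  ],
)

```text
t: 23.73
ee_pos: [620.8, 107.9, 228.9]
orientation: [-2.219, -2.223, 0.002]
ft_force: [0.4, -1.2, -0.5]
width: 46.2
grasp_force: 30.0
```

```bash
python3 - <<'E'
from h import *
o=readout.get_obs();A=R.from_rotvec(o['orientation']).as_matrix();print(o['ee_pos'],np.degrees(np.arctan2(A[1,1],A[0,1])),o['qpos'])
E
```

```text
[620.78390179 107.88762207 228.86989927] 0.09549237084239702 [ 1.53248839e-01  5.18230031e-01  1.66751683e+00 -2.09086989e-04
  9.57180125e-01  1.51702455e-01]
```

Call:
servo_tool(
  plan=[
    [[1,0.02,-0.03,-0.6,0,0,0],[1,0,0,-0.8,0,0,0],[1,0,0,-0.8,0,0,0],[1,0,0,-0.5,0,0,0],[1,0,0,-0.18,0,0,0]],
  ],
)

```text
t: 24.15
ee_pos: [619.6, 103.8, 110.7]
orientation: [-2.222, -2.216, 0.008]
ft_force: [0.0, -0.9, -0.7]
width: 46.0
grasp_force: 30.0
```

Call:
servo_tool(
  plan=[
    [[1,0,0,0,0,0,0],[1,0,0,0,0,0,0],[1,0,0,0,0,0,0],[1,0,0,0,0,0,0]],
  ],
)

```text
t: 24.48
ee_pos: [623.2, 105.4, 116.1]
orientation: [2.221, 2.22, 0.004]
ft_force: [-0.0, 0.3, -0.5]
width: 46.4
grasp_force: 30.0
```

Call:
servo_tool(
  plan=[
    [[1,0,0,-0.05,0,0,0],[1,0,0,0,0,0,0],[1,0,0,0,0,0,0]],
  ],
)

```text
t: 24.73
ee_pos: [622.4, 105.5, 112.8]
orientation: [2.221, 2.221, 0.001]
ft_force: [-0.5, 0.4, -1.8]
width: 46.3
grasp_force: 30.0
```

Call:
servo_tool(
  plan=[
    [[1,0,0,-0.05,0,0,0],[1,0,0,0,0,0,0],[1,0,0,0,0,0,0]],
  ],
)

```text
t: 24.98
ee_pos: [622.1, 105.5, 110.1]
orientation: [-2.221, -2.221, 0.001]
ft_force: [0.4, -0.6, -1.1]
width: 46.4
grasp_force: 30.0
```

Call:
servo_tool(
  plan=[
    [[1,0,0,-0.02,0,0,0],[1,0,0,0,0,0,0],[1,0,0,0,0,0,0]],
  ],
)

```text
t: 25.23
ee_pos: [622.2, 105.5, 109.7]
orientation: [-2.221, -2.221, -0.0]
ft_force: [-2.1, -0.4, 2.2]
width: 46.4
grasp_force: 30.0
```

Call:
servo_tool(
  plan=[
    [[1,0,0,-0.02,0,0,0],[1,0,0,0,0,0,0],[1,0,0,0,0,0,0]],
  ],
)

```text
t: 25.48
ee_pos: [622.2, 105.5, 109.6]
orientation: [-2.221, -2.221, -0.0]
ft_force: [-2.5, 0.1, 8.7]
width: 46.3
grasp_force: 30.0
```

Call:
servo_tool(
  plan=[
    [[1,0,0,0.02,0,0,0],[-1,0,0,0,0,0,0],[-1,0,0,0,0,0,0],[-1,0,0,0,0,0,0],[-1,0,0,0,0,0,0]],
  ],
)

```text
t: 25.9
ee_pos: [622.3, 105.4, 109.3]
orientation: [-2.221, -2.221, 0.0]
ft_force: [-0.0, 0.2, 0.8]
width: 69.4
grasp_force: 0.0
```

Call:
servo_tool(
  plan=[
    [[-1,0,0,0,0,0,0],[-1,0,0,0.4,0,0,0],[-1,0,0,0.9,0,0,0],[-1,0,0,0.8,0,0,0],[-1,-0.4,0.15,0.4,0,0,0]],
  ],
)

```text
t: 26.32
ee_pos: [609.8, 111.1, 213.4]
orientation: [2.219, 2.217, 0.009]
ft_force: [1.7, 0.6, 1.3]
width: 87.9
grasp_force: 0.0
```

Call:
servo_tool(
  plan=[
    [[-1,-0.85,0.33,0,0,0,0],[-1,-0.85,0.33,0,0,0,0],[-1,-0.85,0.33,0,0,0,0],[-1,-0.85,0.33,0,0,0,0],[-1,-0.6,0.24,0,0,0,0]],
  ],
)

```text
t: 26.73
ee_pos: [443.3, 174.1, 209.3]
orientation: [-2.221, -2.221, 0.002]
ft_force: [0.3, 0.6, 0.4]
width: 87.6
grasp_force: 0.0
```

Call:
servo_tool(
  plan=[
    [[-1,-0.22,0.09,0,0,0,0],[-1,0,0,0,0,0,0],[-1,0,0,0,0,0,0],[-1,0,0,0,0,0,0]],
  ],
)

```text
t: 27.07
ee_pos: [439.2, 177.5, 209.8]
orientation: [2.221, 2.22, 0.003]
ft_force: [0.7, -0.1, -0.3]
width: 87.9
grasp_force: 0.0
```

Call:
servo_tool(
  plan=[
    [[-1,-0.05,0,-0.6,0,0,0],[-1,0,0,-0.9,0,0,0],[-1,0,0,-0.8,0,0,0],[-1,0,0,-0.4,0,0,0],[-1,0,0,-0.12,0,0,0]],
  ],
)

```text
t: 27.48
ee_pos: [435.5, 176.5, 93.8]
orientation: [-2.222, -2.219, 0.006]
ft_force: [0.8, -0.7, 0.5]
width: 88.0
grasp_force: 0.0
```

Call:
servo_tool(
  plan=[
    [[-1,0,0,0,0,0,0],[-1,0,0,0,0,0,0],[1,0,0,0,0,0,0],[1,0,0,0,0,0,0],[1,0,0,0,0,0,0]],
  ],
)

```text
t: 27.9
ee_pos: [436.1, 177.6, 97.8]
orientation: [2.221, 2.221, 0.003]
ft_force: [0.2, -0.5, 0.4]
width: 71.2
grasp_force: 0.0
```

Call:
servo_tool(
  plan=[
    [[1,0,0,0,0,0,0],[1,0,0,0,0,0,0],[1,0,0,0,0,0,0],[1,0,0,0,0,0,0]],
  ],
)

```text
t: 28.23
ee_pos: [435.8, 177.6, 97.1]
orientation: [2.221, 2.221, 0.001]
ft_force: [0.0, -1.3, 5.5]
width: 51.8
grasp_force: 30.0
```

Call:
servo_tool(
  plan=[
    [[1,0,0,0,0,0,0],[1,0,0,0,0,0,0]],
  ],
)

```text
t: 28.4
ee_pos: [435.8, 177.6, 97.1]
orientation: [2.221, 2.221, 0.001]
ft_force: [-0.1, -0.1, 5.2]
width: 51.7
grasp_force: 30.0
```

Call:
servo_tool(
  plan=[
    [[1,0,0,0.3,0,0,0],[1,0,0,0.8,0,0,0],[1,0,0,0.6,0,0,0],[1,0.4,0.04,0.2,0,0,0],[1,0.8,0.07,0,0,0,0]],
  ],
)

```text
t: 28.82
ee_pos: [481.5, 181.7, 174.4]
orientation: [-2.22, -2.222, 0.002]
ft_force: [1.1, -0.1, -1.6]
width: 51.7
grasp_force: 30.0
```

Call:
servo_tool(
  plan=[
    [[1,0.9,0.08,0,0,0,0],[1,0.9,0.08,0,0,0,0],[1,0.9,0.08,0,0,0,0],[1,0.5,0.05,0,0,0,0],[1,0.25,0.02,0,0,0,0]],
  ],
)

```text
t: 29.23
ee_pos: [623.9, 194.3, 172.3]
orientation: [2.222, 2.22, 0.002]
ft_force: [0.3, 0.6, -1.3]
width: 51.7
grasp_force: 30.0
```

Call:
servo_tool(
  plan=[
    [[1,0,0,0,0,0,0],[1,0,0,0,0,0,0],[1,0,0,0,0,0,0],[1,0,0,0,0,0,0]],
  ],
)

```text
t: 29.57
ee_pos: [619.7, 194.1, 172.4]
orientation: [-2.22, -2.221, 0.003]
ft_force: [0.1, 0.5, -1.9]
width: 51.6
grasp_force: 30.0
```

Call:
servo_tool(
  plan=[
    [[1,0.02,0,-0.4,0,0,0],[1,0,0,-0.6,0,0,0],[1,0,0,-0.4,0,0,0],[1,0,0,-0.15,0,0,0],[1,0,0,0,0,0,0]],
  ],
)

```text
t: 29.98
ee_pos: [620.5, 194.0, 109.2]
orientation: [-2.22, -2.221, 0.005]
ft_force: [-0.9, 0.0, -1.6]
width: 51.6
grasp_force: 30.0
```

Call:
servo_tool(
  plan=[
    [[1,0,0,0,0,0,0],[1,0,0,0,0,0,0],[1,0,0,0,0,0,0],[1,0,0,0,0,0,0]],
  ],
)

```text
t: 30.32
ee_pos: [622.7, 194.4, 111.8]
orientation: [2.221, 2.221, 0.002]
ft_force: [0.1, 0.9, -1.1]
width: 51.7
grasp_force: 30.0
```

Call:
servo_tool(
  plan=[
    [[1,0,0,-0.04,0,0,0],[1,0,0,0,0,0,0],[1,0,0,0,0,0,0]],
  ],
)

```text
t: 30.57
ee_pos: [622.2, 194.2, 109.2]
orientation: [2.221, 2.221, 0.0]
ft_force: [-0.0, 0.2, -1.3]
width: 51.8
grasp_force: 30.0
```

Call:
servo_tool(
  plan=[
    [[1,0,0,-0.04,0,0,0],[1,0,0,0,0,0,0],[1,0,0,0,0,0,0]],
  ],
)

```text
t: 30.82
ee_pos: [622.1, 194.2, 107.3]
orientation: [-2.221, -2.221, 0.0]
ft_force: [0.5, -0.1, -0.9]
width: 51.7
grasp_force: 30.0
```

Call:
servo_tool(
  plan=[
    [[1,0,0,-0.02,0,0,0],[1,0,0,0,0,0,0],[1,0,0,0,0,0,0]],
  ],
)

```text
t: 31.07
ee_pos: [622.2, 194.2, 107.1]
orientation: [-2.221, -2.221, 0.0]
ft_force: [-3.2, -0.6, 5.3]
width: 51.3
grasp_force: 30.0
```

Call:
servo_tool(
  plan=[
    [[-1,0,0,0,0,0,0],[-1,0,0,0,0,0,0],[-1,0,0,0,0,0,0],[-1,0,0,0,0,0,0],[-1,0,0,0,0,0,0]],
  ],
)

```text
t: 31.48
ee_pos: [622.2, 194.2, 106.5]
orientation: [-2.221, -2.221, 0.0]
ft_force: [-0.5, -0.3, -0.4]
width: 81.1
grasp_force: 0.0
```

Call:
servo_tool(
  plan=[
    [[-1,0,0,0.4,0,0,0],[-1,0,0,0.9,0,0,0],[-1,0,0,0.9,0,0,0],[-1,0,0,0.9,0,0,0],[-1,0,0,0.9,0,0,0]],
  ],
)

```text
t: 31.9
ee_pos: [622.0, 194.2, 268.1]
orientation: [-2.221, -2.221, 0.001]
ft_force: [0.3, 0.3, 0.3]
width: 88.3
grasp_force: 0.0
```

Call:
servo_tool(
  plan=[
    [[-1,-0.7,0,0.7,0,0,0],[-1,-0.7,0,0.7,0,0,0],[-1,-0.7,0,0.5,0,0,0],[-1,-0.7,0,0,0,0,0],[-1,0,0,0,0,0,0]],
  ],
)

```text
t: 32.32
ee_pos: [506.5, 194.1, 344.0]
orientation: [-2.22, -2.222, -0.0]
ft_force: [0.5, -0.5, -0.1]
width: 87.8
grasp_force: 0.0
```

```bash
python3 - <<'E'
from h import *
g=lambda n:cv2.cvtColor(vision.get_image(n),cv2.COLOR_RGB2BGR)
a,b=g('scene')[140:290,190:350],g('side')[100:340,150:350]
cv2.imwrite('pics/final.png',np.hstack([cv2.resize(a,(448,420),interpolation=2),cv2.resize(b,(350,420),interpolation=2)]))
E
```

```text
(no output)
```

View pics/final.png

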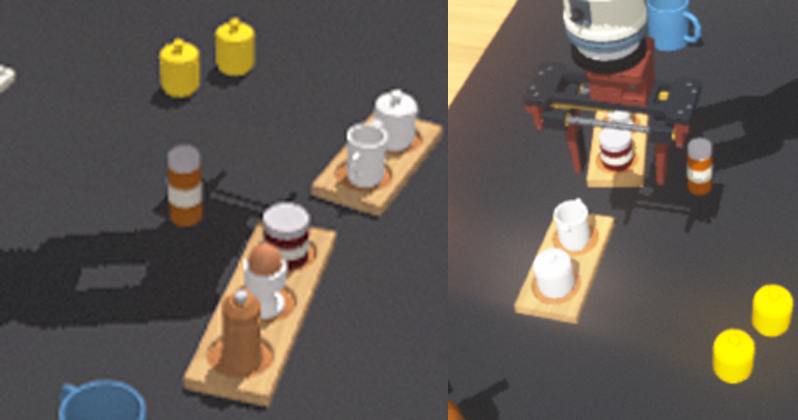

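All five stand upright in their wells: mill (240,335), egg cup (266,285), jam (287,238), jug (366,157), pot (396,122). Honey, mug and the yellow pots have not moved.

```bash
python3 -c "
from workcell import close_job; print(close_job())"
```

```text
the job is handed in; nothing more can be done
None
```

The job is handed in at about 32 s: egg cup, salt mill and jam jar are on the long tray (egg cup in the middle), cream jug and sugar pot are on the short tray, all upright in the last pictures, and the other things were left where they stood.

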